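Sort the booth's shift kit into its desk trays

ROBOT

A 6-joint arm with a two-finger parallel gripper is mounted at the origin on a cart in front of the work surface, level with it; the furniture and walls round the work are solid. World frame = base frame: x ahead of the robot, y to its left, z up, the work surface at z = 0. Lengths are in mm, angles in rad, forces in N, time in s.
With the tool pointing down it reaches from about 400 to 825 mm from the base axis. Payload 7 kg.
Tool frame: the origin (TCP) lies at the very end of the fingers, on their centre line; the grasp point (between the pads) lies 19 mm behind it; z points along the fingers, y is the line along which they close (so a half turn about z gives the same grasp; the last joint's range is limited). The gripper opens to 88 mm and grips with 3 to 60 N. Pads are 19 mm wide; open, the fingers measure 130 mm over their backs; the gripper's body (78 mm by 193 mm) begins 47 mm behind the grasp point.
Start: joints at [-0.949, 0.359, 0.012, 0, -1.224, -0.288], TCP at [221.127, -637.729, 226.561] pointing down, gripper open.
Joint ranges: [-3.07, 3.07], [-1.43, 2.12], [-1.02, 1.25], [-3.03, 1.67], [-3.05, -0], [-3.03, 3.03]. Speed limits (rad/s): [2.39, 2.39, 3.01, 3.14, 3.14, 3.14].

INTERFACE

Orientations are given as a unit quaternion [x, y, z, w].
In Python, from plant import bot gives the robot as it stands. Calls block until the motion is done:
- bot.move_ptp(position, orientation): joint-space move of the TCP to a pose.
- bot.line_to(position, velocity=150, ori=None): straight line of the TCP; ori=None keeps the orientation; velocity is the mean speed in mm/s.
- bot.move_joints(angles): joint-space move.
- bot.move_gripper(opening, force=None): finger opening in mm; force is the grip in N (None keeps the last); returns when the fingers have stopped.
- bot.pause(seconds).
- bot.solve_ik(position, orientation): joint angles nearest the present ones, or None.
- bot.read_state(): the state.
- bot.camera(name): name is "scene" or "top" or "wrist"; returns the picture (384x512x3 uint8, red, green, blue); there is no depth.
- bot.get_calibration(name): a dict with "fx", "fy", "cx", "cy" (pixels), "distortion" ([k1, k2, p1, p2, k3] as OpenCV has them; the pictures are not rectified), "view" (4x4, takes a point from world to camera coordinates); the wrist camera has in their place "T_tool_cam" (4x4, takes a point from camera to tool coordinates, whose origin is the TCP and whose axes are the flange's). Camera axes: x right, y up, looking along -z (the intrinsics and any distortion apply to the point x, -y, -z); pixel columns grow to the right and rows downward; lengths in mm; the calibration is good to about 2 mm. A picture is of the moment at which its call begins: read the wrist's pose just before it. get_calibration takes no time and is no camera call.
A pose or a line that the arm cannot do raises bot.Unreachable and nothing moves.
- bot.close_job(): hands the job in; it is judged then, once.
The state is a dict: "t": time; "joint_pos": joint angles; "qvel": joint speeds; "tau": joint torques, N m; "tcp_pos": TCP position; "eef_rot": TCP orientation; "contact_force": force on the tool from outside, world axes, zero at the start; "moment": the same for the moment, N m; "width": finger opening in mm; "finger_force": force on a finger pad.
Only numpy, scipy, OpenCV 4.12 (cv2) and the standard library are available. Lean on these libraries where they do the work, as an engineer would, in place of code of your own. Each camera call takes 0.05 s, during which the arm holds its last target. There are 200 camera calls.

TASK

Tidy the loose shift kit into the three white desk trays: stand the two coin rolls upright in the two-cell coin tray, one in each cell; lay the marker lengthwise in the long narrow pen tray; and lay the stack of lane cards flat in the wide card tray with the thin ticket pad flat on top of it. Leave the glue stick and the date stamp standing where they are, and let go of everything.

Things in the scene. Friction and masses are not known exactly. Their poses are not given: they have to be found in the camera images.
- coin_roll_a: paper-wrapped coin roll, an upright cylinder 26 mm across and 52 mm tall with a band round its middle, standing loose on the desk, on the robot's right; origin at the centre of its underside, z up along its axis. 0.15 kg or so. It is the same kind as coin_roll_b and the two are interchangeable
- coin_roll_b: the second coin roll, same size and look as coin_roll_a; origin at the centre of its underside, z up along its axis
- lane_cards: loose banded block of white and blue plastic cards lying flat on the robot's right, one rigid piece, 56 mm (its x) by 88 mm (its y) by 22 mm high; origin at the centre of its underside. About 0.16 kg
- ticket_pad: loose thin turquoise pad of tickets lying flat on the robot's right, one rigid piece, 57 mm (its x) by 92 mm (its y) by 10 mm high; origin at the centre of its underside. About 0.05 kg
- marker: loose white marker pen with a red cap, lying flat beyond the black ticket printer (a fixed box about 160 mm tall in the middle of the desk, between the things on the right and the trays on the left: carry things over it); 135 mm long along its y, 17 mm wide (x) and 16 mm high; origin under its middle, at desk level. About 0.02 kg
- coin_tray: low white tray fixed to the desk on the robot's left, 100 mm (its x) by 52 mm (its y) outside; one divider makes two square cells, each 44 by 44 mm inside, centred 24 mm either side of the tray's origin along its x. Walls and divider 4 mm thick, their tops 16 mm above the desk; the cell floors are 4 mm above the desk. Origin: centre of its underside, at desk level
- pen_tray: long narrow white tray fixed to the desk on the robot's left, 168 mm (its x) by 44 mm (its y) outside, 160 by 36 mm inside, walls 4 mm thick with tops 18 mm above the desk, floor 4 mm above the desk. In the middle 70 mm of both long sides there is no wall (finger notches down to the floor plate). Origin: centre of its underside, at desk level
- card_tray: wide white tray fixed to the desk on the robot's left, 112 mm (its x) by 80 mm (its y) outside, 104 by 72 mm inside, walls 4 mm thick with tops 32 mm above the desk, floor 4 mm above the desk. In the middle 70 mm of both long sides there is no wall (finger notches down to the floor plate). Origin: centre of its underside, at desk level
- glue_stick: bystander: glue stick, a white and yellow cylinder 27 mm across and 92 mm tall, standing loose; taller than the coin rolls; does not belong in any tray and must not be disturbed; origin at the centre of its underside
- date_stamp: bystander: self-inking hand stamp with a red grip, 30 mm (x) by 46 mm (y), 74 mm tall, standing loose; must not be disturbed; origin at the centre of its underside
There are look-alikes about, which are no part of the job. What is shaped like the lane_cards but purple is not meant.

How it is judged (in metres and radians):
At the end, for the whole second after the job is handed in: Coin rolls upright on the coin tray's floor, one per cell; marker on the pen tray's floor, along it, middle within 20 mm of the tray's; cards flat on the card tray's floor, ticket pad flat on the cards, both lengthwise (0.2 rad), within 22 mm of the tray's middle; all at rest (y of coin_roll_a in the frame of coin_tray between -0.014 and 0.014 m and z of coin_roll_a in the frame of coin_tray between 0 and 0.009 m and angle between each of coin_roll_a, coin_roll_b's own z axis and vertical below 0.15 rad and y of coin_roll_b in the frame of coin_tray between -0.014 and 0.014 m and z of coin_roll_b in the frame of coin_tray between 0 and 0.009 m and ((x of coin_roll_a in the frame of coin_tray between 0.011 and 0.037 m and x of coin_roll_b in the frame of coin_tray between -0.037 and -0.011 m) or (x of coin_roll_a in the frame of coin_tray between -0.037 and -0.011 m and x of coin_roll_b in the frame of coin_tray between 0.011 and 0.037 m)) and horizontal distance between marker and pen_tray below 0.02 m and angle between the y axis of marker and the x axis of pen_tray, either way round below 0.2 rad and z of marker in the frame of pen_tray between -0.004 and 0.022 m and angle between marker's own y axis and vertical between 1.45 and 1.69 rad and horizontal distance between each of lane_cards, ticket_pad and card_tray below 0.022 m and angle between the y axis of each of lane_cards, ticket_pad and the x axis of card_tray, either way round below 0.2 rad and angle between each of lane_cards, ticket_pad's own z axis and vertical below 0.1 rad and z of lane_cards in the frame of card_tray between 0 and 0.009 m and z of ticket_pad in the frame of card_tray between 0.021 and 0.033 m and linear speed of each of coin_roll_a, coin_roll_b, marker, lane_cards, ticket_pad below 0.02 m/s); the robot touches nothing.
It fails at once if the glue stick is disturbed (moved over 25 mm or tipped over 0.5 rad) (distance of glue_stick from where it was at the start of the episode above 0.025 m or angle between glue_stick's own z axis and vertical above 0.5 rad).
It fails at once if the date stamp is disturbed (moved over 25 mm or tipped over 0.5 rad) (distance of date_stamp from where it was at the start of the episode above 0.025 m or angle between date_stamp's own z axis and vertical above 0.5 rad).
It also fails if it takes over 138 s, if anything falls off the work surface, if the arm or the gripper's body presses on something with over 40 N, if the wrist force passes 120 N, or if a joint passes its speed limit or range.

## Working session

There is one attempt and no reset: what is moved stays moved. The work goes in short steps, each a Python script; the robot and the scene stay as the last script left them, time stands still between calls to the robot, and variables do not carry over. Pictures are saved under pics/ and viewed, at most 14 in all, crops included, and the job is handed in when it is done.

```bash
ls; mkdir -p pics; python3 - <<'E'
from plant import bot
import cv2
for n in("scene","top"):
    cv2.imwrite(f"pics/{n}0.png",bot.camera(n)[:,:,::-1]); c=bot.get_calibration(n); print(n,c)
print(bot.get_calibration("wrist")); s=bot.read_state(); print(s)
E
```

```text
pics
scene {'fx': 370.06617560072453, 'fy': 370.06617560072453, 'cx': 250.74313760664023, 'cy': 189.67680355981005, 'distortion': array([-0.00335168,  0.        ,  0.        ,  0.        ,  0.        ]), 'view': array([[-5.45826347e-01, -8.37878035e-01,  5.83070202e-03,
         2.80865075e+02],
       [ 6.18872773e-01, -3.98447106e-01,  6.76931602e-01,
        -3.45519009e+02],
       [-5.64862894e-01,  3.73095566e-01,  7.36022832e-01,
        -9.80403832e+02],
       [ 0.00000000e+00,  0.00000000e+00,  0.00000000e+00,
         1.00000000e+00]])}
top {'fx': 361.1921952852103, 'fy': 361.1921952852103, 'cx': 253.17092637005936, 'cy': 197.05233751696213, 'distortion': array([-0.11178809,  0.        ,  0.        ,  0.        ,  0.        ]), 'view': array([[ 2.66509063e-02, -9.99637225e-01,  3.89191492e-03,
        -1.24368134e+01],
       [ 9.78197525e-01,  2.68810630e-02,  2.05929624e-01,
        -5.15330459e+02],
       [-2.05959537e-01, -1.68114958e-03,  9.78559065e-01,
        -1.02901570e+03],
       [ 0.00000000e+00,  0.00000000e+00,  0.00000000e+00,
         1.00000000e+00]])}
{
[... 528 characters left out ...]
00]])}
{'t': 0.1, 'joint_pos': array([-9.48871710e-01,  3.59312949e-01,  1.11701374e-02, -3.35162593e-04,
       -1.22407597e+00, -2.88126127e-01]), 'qvel': array([ 0.00052914,  0.00091275,  0.00354777,  0.00303114,  0.00153762,
       -0.00075337]), 'tau': array([ 4.32080069e-04, -5.84161878e+01,  2.93750685e+01,  7.01543033e+00,
        1.01429559e-02, -8.60570026e-05]), 'tcp_pos': array([ 221.01785326, -637.34070007,  225.72161818]), 'eef_rot': array([-1.66069173e-01,  9.86113837e-01,  7.08109469e-04, -1.71038372e-04]), 'contact_force': array([ 0.10016156, -0.15484917, -0.43964432]), 'moment': array([-0.03302382,  0.0599137 ,  0.03543579]), 'finger_force': 0.0, 'width': 87.71302488516775}
```

View pics/scene0.png

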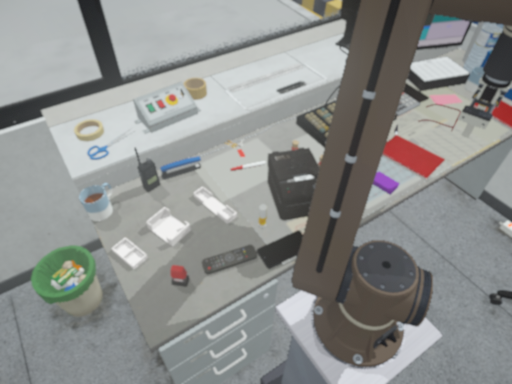

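View pics/top0.png

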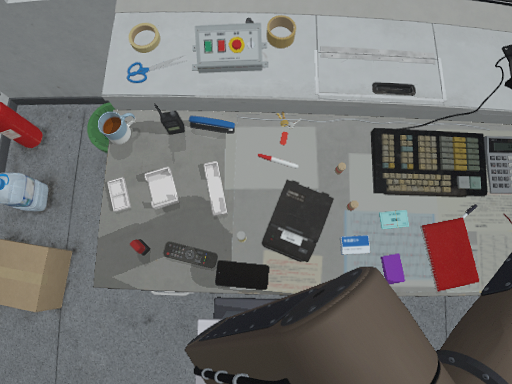

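The scene and top views agree. All pixels below are in the top view:
- **Coin rolls:** tan discs at (341,167) and (353,205). Look-alikes are the tape rolls (281,32) and (145,37), and the glue stick (241,236).
- **Lane cards:** white and blue at (356,244). The purple decoy is at (393,268).
- **Ticket pad:** turquoise at (394,219). The only similar thing is the blue paper sheet under it.
- **Marker:** white and red at (278,160). Look-alikes are the red bit (284,138) and the stapler (212,124).
- **Trays:** coin (119,194), card (161,188), pen (215,188).
- **Date stamp:** (140,246).

I'll take a close crop to check the choice.

```bash
python3 - <<'E'
import cv2,numpy as np
a=cv2.imread("pics/top0.png")
x=cv2.resize(a[125:285,255:425],None,fx=3.4,fy=3.4,interpolation=cv2.INTER_CUBIC)
cv2.imwrite("pics/c1.png",x)
x=cv2.resize(a[145:265,95:255],None,fx=4.5,fy=4.5,interpolation=cv2.INTER_CUBIC)
cv2.imwrite("pics/c2.png",x)
E
cat > h.py <<'E'
import numpy as np,cv2
from plant import bot
from scipy.spatial.transform import Rotation as R
def cam(n):
    c=bot.get_calibration(n); K=np.array([[c['fx'],0,c['cx']],[0,c['fy'],c['cy']],[0,0,1]])
    if 'view' in c: T=np.linalg.inv(c['view'])
    else:
        s=bot.read_state(); W=np.eye(4); W[:3,:3]=R.from_quat(s['eef_rot']).as_matrix(); W[:3,3]=s['tcp_pos']; T=W@c['T_tool_cam']
    return K,np.array(c['distortion']),T
def ray(C,uv,z):
    "pixels -> points on the plane at height z (mm)"
    K,D,T=C; p=cv2.undistortPoints(np.float64(uv).reshape(-1,1,2),K,D).reshape(-1,2)
    d=np.c_[p[:,0],-p[:,1],-np.ones(len(p))]@T[:3,:3].T; o=T[:3,3]
    return (o+d*((z-o[2])/d[:,2])[:,None])[:,:2]
def shot(name,n="wrist"):
    C=cam(n); im=bot.camera(n)[:,:,::-1].copy(); cv2.imwrite(f"pics/{name}.png",im); return C,im
def down(yaw):
    "tool pointing down, closing line (tool y) along world direction yaw"
    z=np.array([0,0,-1.]); y=np.array([np.cos(yaw),np.sin(yaw),0]); return R.from_matrix(np.c_[np.cross(y,z),y,z]).as_quat()
E
```

```text
(no output)
```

View pics/c1.png

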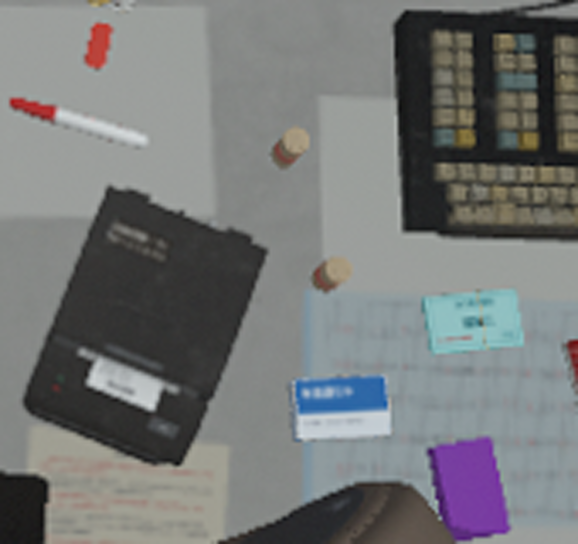

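View pics/c2.png

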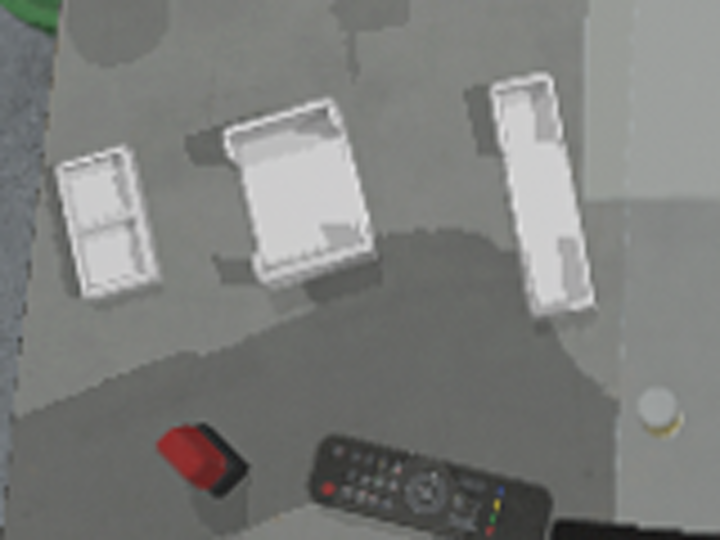

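The crops confirm the choice: rolls, white/blue cards and turquoise pad are all clear of the purple decoy, and the three trays are well visible. Next, first estimates.

```bash
cat >> h.py <<'E'
def rect(p):
    "min-area rectangle of points: centre, long, short, yaw of the long side"
    (c,(w,h),a)=cv2.minAreaRect(np.float32(p)); a=np.radians(a)
    if w<h: w,h,a=h,w,a+np.pi/2
    return np.round(c,1),round(w,1),round(h,1),round((a+np.pi/2)%np.pi-np.pi/2,3)
def blob(mask,uv=None):
    "largest contour, or the one nearest to pixel uv (area>20)"
    cs=[c for c in cv2.findContours(mask.astype(np.uint8),cv2.RETR_EXTERNAL,cv2.CHAIN_APPROX_NONE)[0] if cv2.contourArea(c)>20]
    return max(cs,key=cv2.contourArea) if uv is None else min(cs,key=lambda c:-cv2.pointPolygonTest(c,uv,True))
E
python3 - <<'E'
from h import *
C=cam("top"); a=cv2.imread("pics/top0.png")
f=lambda p,s,o:(np.array(p)+.5)/s-.5+o
for n,p,z in (("coin",[(57,160),(130,146),(160,284),(87,300)],16),("card",[(224,130),(333,97),(376,252),(262,286)],32),("pen",[(490,85),(549,73),(596,303),(536,317)],18)):
    print(n,rect(ray(C,f(p,4.5,[95,145]),z)))
print("rolls",ray(C,f([(295,140),(337,270)],3.4,[255,125]),52))
print("glue",ray(C,f([(658,407)],4.5,[95,145]),92), "stamp",ray(C,f([(190,455)],4.5,[95,145]),70))
for n,p,z in (("cards",[(292,379),(387,375),(391,434),(296,441)],22),("pad",[(423,294),(520,289),(525,346),(430,353)],10),("marker",[(8,102),(12,97),(147,140),(145,147)],8),("printer",[(112,186),(268,250),(182,465),(22,405)],160)):
    print(n,rect(ray(C,f(p,3.4,[255,125]),z)))
E
```

```text
coin (array([522.2, 426.5]), 108.4, 53.3, np.float64(0.311))
card (array([544.5, 287.8]), 115.5, 81.0, np.float64(0.324))
pen (array([550.3, 120.9]), 169.0, 42.4, np.float64(0.243))
rolls [[ 621.71655796 -267.9718676 ]
 [ 502.55757476 -302.74461084]]
glue [[396.58902372  33.41663635]] stamp [[358.27706951 335.56963863]]
cards (array([ 383. , -312.5]), 87.9, 55.2, np.float64(-1.509))
pad (array([ 466.7, -444.3]), 94.0, 54.9, np.float64(-1.491))
marker (array([647.7, -72.9]), 135.8, 7.2, np.float64(1.268))
printer (array([ 432.2, -119.3]), 189.6, 134.5, np.float64(-0.373))
```

```bash
cat >> h.py <<'E'
def go(x,y,z,yaw,lin=False,v=300):
    "move the TCP, taking of the two equivalent grasps the one nearer in the last joint; returns the yaw used"
    best=None; q=bot.read_state()['joint_pos']
    for k in (0,np.pi):
        j=bot.solve_ik([x,y,z],down(yaw+k))
        if j is not None:
            e=abs(j[5]-q[5])+(5 if abs(j[5])>2.8 else 0)
            if best is None or e<best[0]: best=(e,yaw+k)
    if lin: bot.line_to([x,y,z],v,down(best[1]))
    else: bot.move_ptp([x,y,z],down(best[1]))
    return best[1]
E
python3 - <<'E'
from h import *
print("counter foot",ray(cam("top"),[(280,110),(280,95)],0))
print([bot.solve_ik([480,-330,260],down(a)) for a in (0,np.pi)])
go(480,-330,260,0.06); s=bot.read_state(); print(s['t'],s['tcp_pos'],s['joint_pos'])
shot("w1")
E
```

```text
counter foot [[826.61436288 -80.15353519]
 [882.10192652 -79.75974785]]
[array([-0.26675337,  0.18723568, -0.1464563 ,  0.        , -1.23710435,
       -2.87483929]), array([-0.26675337,  0.18723568, -0.1464563 ,  0.        , -1.23710435,
        0.26675337])]
1.5917 [ 479.62186056 -330.65963911  259.85647351] [-2.68016636e-01  1.87570998e-01 -1.46410683e-01  1.15521621e-04
 -1.23710443e+00  3.26310081e-01]
```

View pics/w1.png

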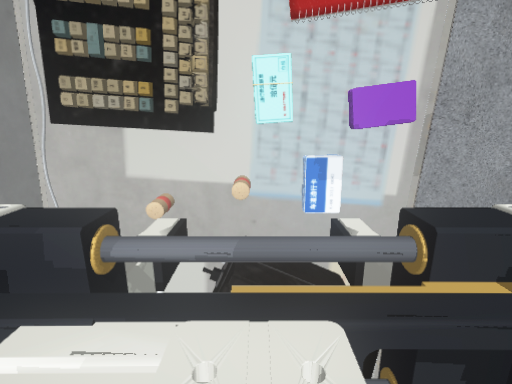

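The wrist view shows the cards at (322,184), pad (272,88), rolls with their tops at (241,187) and (157,207), and the purple decoy (383,104). I'll refine from this view.

```bash
python3 - <<'E'
from h import *
C=cam("wrist"); a=cv2.imread("pics/w1.png"); h=cv2.cvtColor(a,cv2.COLOR_BGR2HSV); H,S,V=[h[...,i].astype(int) for i in range(3)]
def sub(m,x0,y0,x1,y1): o=np.zeros_like(m); o[y0:y1,x0:x1]=m[y0:y1,x0:x1]; return o
m=sub((H>78)&(H<100)&(S>60)&(V>120),245,45,300,130); print("pad",rect(ray(C,blob(m).reshape(-1,2),10)))
m=sub(((V>225))|((H>100)&(H<125)&(S>110)),298,148,348,218); c=blob(m); print("cards",cv2.boundingRect(c),rect(ray(C,c.reshape(-1,2),22)))
for b in ((228,172,256,202),(142,192,178,220)):
    m=sub((S>40)&(V>150)&(H<30),*b); c=blob(m); (u,r)=cv2.minEnclosingCircle(c); p=ray(C,c.reshape(-1,2),52); print("roll",u,r,rect(p))
E
```

```text
pad (array([ 464.7, -440. ]), 14.6, 8.4, np.float64(-1.504))
cards (304, 155, 39, 58) (array([ 382.9, -313. ]), 87.2, 54.3, np.float64(-1.493))
roll (241.18919372558594, 187.43243408203125) 11.773000717163086 (array([ 502. , -308.6]), 33.1, 23.5, np.float64(1.381))
roll (160.0, 206.0) 15.000100135803223 (array([ 613.9, -276.6]), 44.1, 24.1, np.float64(0.815))
```

```bash
python3 - <<'E'
from h import *
C=cam("wrist"); print(rect(ray(C,[(252,55),(290,53),(294,122),(257,124)],10)), ray(C,[(241,188),(156,208)],52))
go(383,-312.5,90,0.08); go(383,-312.5,5,0.08,True,150)
s=bot.read_state();print(s['tcp_pos'],s['contact_force'])
bot.move_gripper(40,25); s=bot.read_state(); print(s['width'],s['finger_force'])
go(383,-312.5,260,0.08,True,300); s=bot.read_state(); print(s['t'],s['width'],s['finger_force'],s['contact_force'])
# look at the trays from the robot side
for x,y,a in((470,180,np.pi/2+.32),(560,180,np.pi/2+.32)): print([bot.solve_ik([x,y,260],down(a+k)) for k in (0,np.pi)])
E
```

```text
(array([ 464. , -441.4]), 92.0, 53.2, np.float64(-1.441)) [[ 501.6165952  -307.84444269]
 [ 618.54531555 -272.59139402]]
[ 384.1113037  -312.889553      5.79058621] [-0.40443044 -0.91944061  0.12433117]
55.629261324314385 24.97966378927231
4.7917 55.52640569119999 24.978479146957397 [-0.14372638 -0.77770624 -1.88102367]
[array([ 0.75672556,  0.05117836, -0.30480738,  0.        , -1.21481059,
       -2.00752189]), array([ 0.75672556,  0.05117836, -0.30480738,  0.        , -1.21481059,
        1.13407077])]
[array([ 0.64314142,  0.19684788, -0.13432548,  0.        , -1.23962297,
       -1.89393775]), array([ 0.64314142,  0.19684788, -0.13432548,  0.        , -1.23962297,
        1.24765491])]
```

```bash
python3 - <<'E'
from h import *
go(415,250,300,np.pi/2+.32-np.pi); s=bot.read_state(); print(s['t'],s['tcp_pos'],s['width'])
shot("w2")
E
```

```text
6.825 [415.24583744 249.35217738 299.86480663] 55.53822666869806
```

View pics/w2.png

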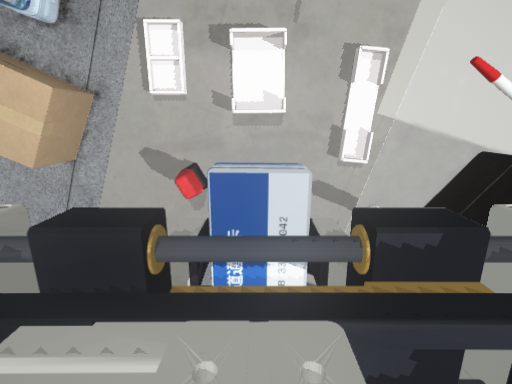

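The wrist view shows the three tray rims: card (231,30)-(286,112), coin (143,20)-(187,94), pen (359,46)-(342,161). The cards are square in the fingers.

```bash
python3 - <<'E'
from h import *
C=cam("wrist"); a=cv2.imread("pics/w2.png"); g=a.min(2)
for n,b,z,q in (("coin",(135,10,196,102),16,[(143,20),(182,19),(187,93),(152,95)]),("card",(222,20,296,118),32,[(231,30),(287,29),(286,111),(233,112)]),("pen",(335,40,392,166),18,[(359,46),(389,48),(368,162),(341,160)])):
    m=np.zeros_like(g); m[b[1]:b[3],b[0]:b[2]]=g[b[1]:b[3],b[0]:b[2]]>205
    c=blob(m); print(n,cv2.boundingRect(c),rect(ray(C,c.reshape(-1,2),z)),"hand",rect(ray(C,q,z)))
E
```

```text
coin (143, 19, 44, 75) (array([522.2, 428.7]), 99.5, 56.1, np.float64(0.316)) hand (array([521.6, 426.4]), 101.0, 55.6, np.float64(0.345))
card (230, 28, 57, 85) (array([544. , 291.7]), 112.0, 78.7, np.float64(0.324)) hand (array([543.7, 290.4]), 109.2, 78.8, np.float64(0.33))
pen (341, 46, 49, 118) (array([547.9, 125.7]), 169.1, 48.0, np.float64(0.225)) hand (array([548.7, 123.7]), 166.9, 43.7, np.float64(0.235))
```

```bash
cat >> h.py <<'E'
def place(x,y,z,yaw,opening,top=260):
    go(x,y,min(top,z+100),yaw); go(x,y,z+12,yaw,True,200); go(x,y,z,yaw,True,40)
    s=bot.read_state(); print("place",s['tcp_pos'].round(1),s['contact_force'].round(1),s['width'])
    bot.move_gripper(opening); bot.pause(.2); go(x,y,top,yaw,True,300); s=bot.read_state(); print("t",s['t'],s['width'],s['contact_force'].round(1))
def pick(x,y,z,yaw,force,pre=80,top=260):
    bot.move_gripper(pre); go(x,y,z+100,yaw); go(x,y,z,yaw,True,150)
    s=bot.read_state(); print("pick",s['tcp_pos'].round(1),s['contact_force'].round(1))
    bot.move_gripper(5,force); print(bot.read_state()['width']); go(x,y,top,yaw,True,300)
    s=bot.read_state(); print("t",s['t'],s['width'],s['finger_force'],s['contact_force'].round(1))
E
python3 - <<'E'
from h import *
a=.324-np.pi/2
place(544,290.5,10.5,a,74); go(430,250,300,a); shot("w3")
E
```

```text
place [544.  290.4  10.5] [ 0.4  0.1 -1. ] 55.339733908738665
t 10.6083 74.15581880912374 [ 0.3 -0.3  0.2]
```

View pics/w3.png

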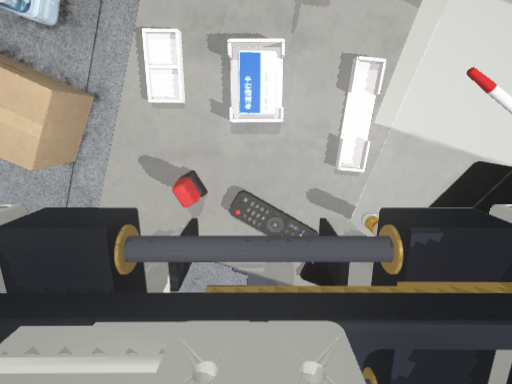

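The cards lie squarely in the tray at (258,82). Now the ticket pad.

```bash
python3 - <<'E'
from h import *
go(420,-50,300,0.1)
pick(465,-442.5,2.5,0.10,15)
go(420,0,300,-.5); a=.324-np.pi/2
place(544,290.5,29.5,a,74); go(430,250,300,a); shot("w4")
E
```

```text
pick [ 465.7 -442.5    3.1] [ 1.  -0.3  0.3]
54.89588282983135
t 16.7583 55.17483708327912 14.964586347341537 [ 0.2 -0.2 -1.3]
place [544.  290.5  29.6] [-0.7  0.1 -0.1] 55.238177132231485
t 22.5 73.49542702197186 [ 0.2  1.2 -0.8]
```

View pics/w4.png

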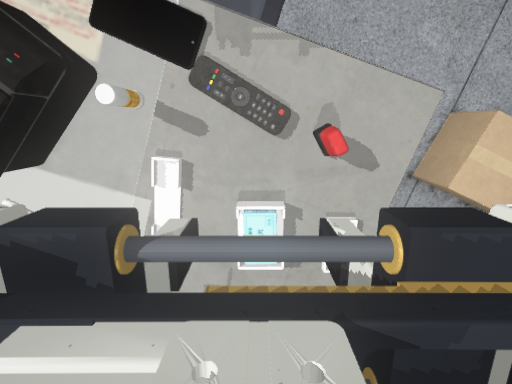

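The gripper turned half round, so the view is flipped. The pad lies on the cards in the tray at (261,235) and looks square. Now the rolls.

```bash
python3 - <<'E'
from h import *
a=.318-np.pi/2; c=np.array([522,427.]); d=24*np.array([np.cos(.318),np.sin(.318)])
for (x,y),t in (((502,-306),c-d),((619.5,-271),c+d)):
    go(440,0,300,0); pick(x,y,22,0,25,pre=60)
    go(440,0,300,-.6); place(*t,27.2,a,50)
shot("t2","top"); go(415,250,300,a); shot("w5"); print(bot.read_state()['t'])
E
```

```text
pick [ 502.9 -305.9   23. ] [ 0.5  0.3 -0.2]
24.807609218001527
t 28.9333 24.166297960542707 24.980660676956177 [ 0.  -0.9 -2.6]
place [499.2 419.5  27.2] [-0.1  0.1 -1.4] 24.628324321722367
t 34.6417 50.010865502769796 [-0.2  0.3 -1. ]
pick [ 620.4 -270.9   23.2] [-0.1  0.3 -0.5]
24.578326682490065
t 40.5 24.6272155216145 24.987151622772217 [ 0.1  0.7 -2.9]
place [544.7 434.5  27.2] [-0.5  0.9 -2.2] 24.607972810412605
t 46.325 50.25324481807421 [-0.1  0.5 -0.8]
47.3417
```

View pics/w5.png

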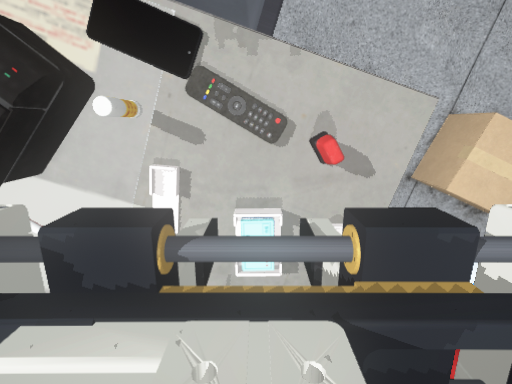

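The coin tray is hidden behind the gripper here, so I'll check it from the top camera later. Now the marker, gripped 14 mm toward its cap so the gripper body clears the printer's corner.

```bash
python3 - <<'E'
from h import *
def yaw(): y=R.from_quat(bot.read_state()['eef_rot']).as_matrix()[:,1]; return np.arctan2(y[1],y[0])
u=np.array([np.cos(1.268),np.sin(1.268)]); g=np.array([647.7,-72.9])+14*u
go(500,60,300,-.303); pick(*g,4,-.303,12,pre=50); p=yaw()
go(549,124,200,.235-np.pi/2); q=yaw(); off=14*(R.from_euler('z',q-p).as_matrix()[:2,:2]@u); print(p,q,off)
place(549+off[0],124+off[1],9.3,q,45)
go(560,-250,300,0); C,im=shot("t3","top")
cv2.imwrite("pics/t3c.png",cv2.resize(im[145:265,95:345],None,fx=3.2,fy=3.2,interpolation=cv2.INTER_CUBIC))
E
```

```text
pick [652.8 -59.2   5.3] [-0.7 -0.3  1.1]
15.566530237390882
t 52.3583 15.399610696470996 12.000044572341722 [ 0.3 -0.4 -1.1]
2.838348507632326 1.80670319820568 [13.61077226  3.27824318]
place [562.6 127.2   9.3] [-0.1  0.5  0.7] 15.18065289294109
t 57.025 44.882156265120805 [-0.5 -1.3  0.5]
```

View pics/t3c.png

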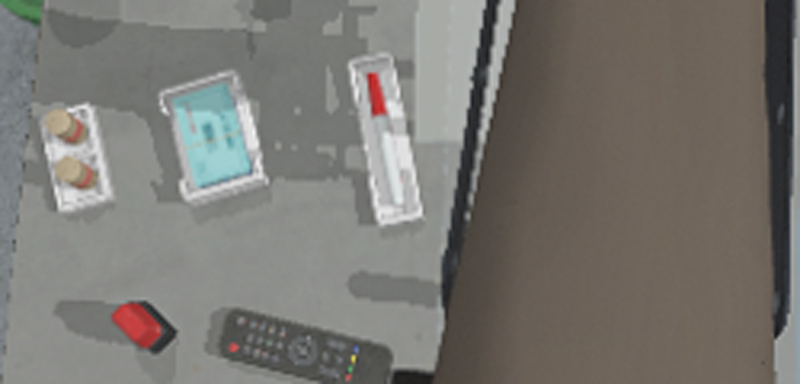

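The rolls, pad and marker all appear in place. One near wrist view to verify numerically.

```bash
python3 - <<'E'
from h import *
bot.move_ptp([440,230,280],down(.32-np.pi/2)); C,im=shot("w6"); print(bot.read_state()['t'])
cv2.imwrite("pics/w6c.png",cv2.resize(im[0:200,120:420],None,fx=2.6,fy=2.6,interpolation=cv2.INTER_CUBIC))
E
```

```text
60.6667
```

View pics/w6c.png

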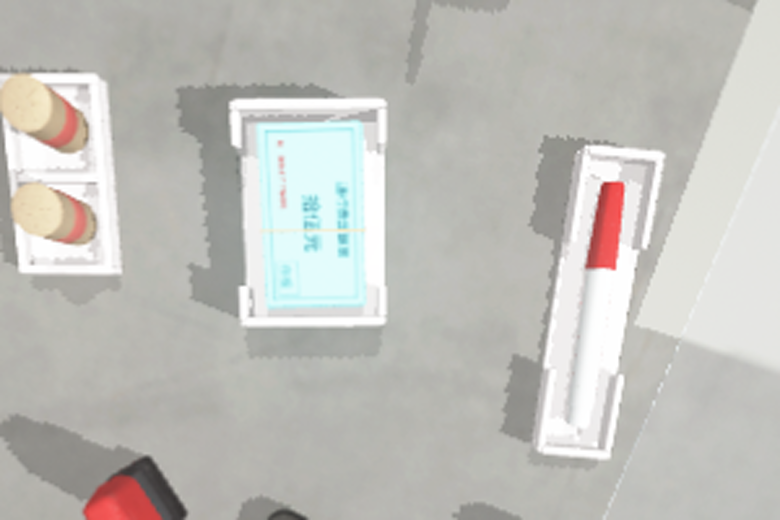

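```bash
python3 - <<'E'
from h import *
C=cam("wrist"); f=lambda p:(np.array(p)+.5)/2.6-.5+[120,0]
def loc(p,c,a): return np.round((np.array(p)-c)@np.array([[np.cos(a),-np.sin(a)],[np.sin(a),np.cos(a)]]),1)
tr=rect(ray(C,f([(-3,76),(100,72),(121,271),(20,272)]),16)); print(tr)
print("rolls",loc(ray(C,f([(28,106),(40,213)]),56),tr[0],.318))
cd=rect(ray(C,f([(230,100),(386,99),(386,325),(242,325)]),32)); pd=rect(ray(C,f([(256,123),(361,121),(366,303),(267,306)]),36)); print(cd,pd,loc([pd[0]],cd[0],cd[3]))
pn=rect(ray(C,f([(583,145),(663,152),(608,459),(536,452)]),18)); mk=ray(C,f([(613,183),(577,430)]),12); v=mk[0]-mk[1]
print(pn,"marker len",np.hypot(*v),"yaw",np.arctan2(v[1],v[0]),loc([mk.mean(0)],pn[0],pn[3]))
print("stamp/glue unchanged check only by eye")
E
```

```text
(array([523. , 428.7]), 99.8, 56.7, np.float64(0.328))
rolls [[ 23.7  -3.4]
 [-24.5  -3.6]]
(array([543.9, 291.1]), 112.4, 79.8, np.float64(0.326)) (array([544.2, 290. ]), 90.1, 53.7, np.float64(0.346)) [[-0.1 -1.1]]
(array([548.1, 124.3]), 168.5, 43.4, np.float64(0.228)) marker len 137.3111192870386 yaw 0.24816943119418533 [[-0.7 -1. ]]
stamp/glue unchanged check only by eye
```

All measured positions are well inside tolerance, and the gripper is open and clear, so I'm handing in.

```bash
python3 -c "
from plant import bot
print(bot.close_job())"
```

```text
the job is handed in; nothing more can be done
None
```

I handed the job in at about 61 s of the 138 s allowed: the rolls, cards, pad and marker are in their trays, measured within tolerance or seen seated, and the glue stick and stamp were never touched; the interface returned no verdict.

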